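# Find the filled bottle by its weight and put it on the balance

### The job

Of the three identical red-capped bottles one is packed with steel grinding balls and the other two are empty. Lift them to feel which is the heavy one, then set that bottle gently upright on the middle of the balance's round pan and let go; leave the two empty bottles standing where they were.

Things in the scene. Friction and masses are not known exactly. Their poses are not given: they have to be found in the camera images.
- bottle_1: one of three look-alike closed white bottles with red screw caps, 47 mm diameter, 84 mm tall with the cap; origin at the centre of its underside, z up; round, so yaw is of no matter; the white body is straight enough to grip at 30 to 50 mm height. An empty bottle weighs 55 to 75 g, the filled one 410 to 550 g; which of the three is filled cannot be seen, only felt on lifting
- bottle_2: one of three look-alike closed white bottles with red screw caps, 47 mm diameter, 84 mm tall with the cap; origin at the centre of its underside, z up; round, so yaw is of no matter; the white body is straight enough to grip at 30 to 50 mm height. An empty bottle weighs 55 to 75 g, the filled one 410 to 550 g; which of the three is filled cannot be seen, only felt on lifting
- bottle_3: one of three look-alike closed white bottles with red screw caps, 47 mm diameter, 84 mm tall with the cap; origin at the centre of its underside, z up; round, so yaw is of no matter; the white body is straight enough to grip at 30 to 50 mm height. An empty bottle weighs 55 to 75 g, the filled one 410 to 550 g; which of the three is filled cannot be seen, only felt on lifting
- balance: electronic bench balance, 190 x 272 x 89 mm, fixed on the worktop; origin at the centre of its footprint on the worktop, z up, its own y axis along its length, from the display end towards the pan end. The round steel pan, 118 mm diameter, does not move; its flat top is 89 mm above the origin and its centre lies 39 mm from the origin along the balance's +y (pan centre = [0, 0.039, 0.089] m in the balance's frame). Nothing on it stands higher than the pan

How it is judged:
By the outcome, as a careful person would: the job done as asked, in the order asked, and still so for the second after the job is handed in, with the robot touching nothing.
It also fails if it takes over 64 s, if anything falls off the work surface, if the arm or the gripper's body presses on something with over 40 N, if the wrist force passes 120 N, or if a joint passes its speed limit or range.

### The arm

A 6-joint arm with a two-finger parallel gripper is mounted at the origin on a cart in front of the work surface, level with it; the furniture and walls round the work are solid. World frame = base frame: x ahead of the robot, y to its left, z up, the work surface at z = 0. Lengths are in m, angles in rad, forces in N, time in s.
With the tool pointing down it reaches from about 0.35 to 0.8 m from the base axis. Payload 7.3 kg.
Tool frame: the origin (TCP) lies between the finger pads; the fingertips stand 25 mm ahead of it and the grasp point (between the pads) lies 6 mm ahead of it (r.tip_extent is the distance from the TCP to the fingertips, in m); z points along the fingers, y is the direction in which the jaws open and shut (so a half turn about z gives the same grasp; the last joint's range is limited). The gripper opens to 85 mm and grips with 20 to 120 N. Pads are 22 mm wide; open, the fingers measure 114 mm over their backs; the gripper's body (76 mm by 85 mm) begins 54 mm behind the grasp point. The pads swing forward as they close: fully open they stand 13 mm farther back than shut.
Start: joints at [-1.274, 0.342, 1.524, -0, 1.275, -0.146], TCP at [0.225, -0.474, 0.256] pointing down, gripper open.
Joint ranges: [-2.53, 2.53], [-0.77, 2.02], [0.04, 2.7], [-1, 4.14], [0.28, 2.66], [-3.11, 3.11]. Speed limits (rad/s): [2.57, 2.57, 3.14, 3.14, 3.14, 3.14].

### API

Orientations are given as a unit quaternion [x, y, z, w].
In Python, from workcell import r, command_gripper, optics gives the robot as it stands. The module is installed in compiled form; this text tells all that it offers. Calls block until the motion is done:
- r.reach(position, orientation): joint-space move of the TCP to a pose.
- r.move_straight(position, orientation=None, speed=0.15, max_force=None): straight line of the TCP; orientation=None keeps the orientation; speed is the mean speed in m/s. With max_force (N) it stops when the force on the tool has changed by that much, and returns True; else False.
- r.movej(angles): joint-space move.
- command_gripper(opening, force=None): finger opening in m; force is the grip in N (None keeps the last); returns when the fingers have stopped.
- r.hold(seconds).
- r.solve_ik(position, orientation): joint angles nearest the present ones, or None.
- r.read_state(): the state.
- optics.get_image(name): name is "scene" or "top"; returns (picture, depth): 400x640x3 uint8, red, green, blue; 400x640 float32, m along the optical axis (not along the pixel's ray), 0 where there is no reading.
- optics.camera_model(name): a dict with "K" (3x3 intrinsics, pixels), "R" (3x3) and "t" (3): a world point X has camera coordinates R X + t. Camera axes: x right, y down, z forward; pixel columns grow to the right and rows downward; lengths in m; the calibration is good to about 2 mm. A picture is of the moment at which its call begins. camera_model takes no time and is no camera call.
A pose or a line that the arm cannot do raises r.PlanningError and nothing moves.
- r.finish_job(): hands the job in, once; it reports no verdict.
The state is a dict: "time_s": time; "joint_positions": joint angles; "dq": joint speeds; "tau": joint torques, N m; "eef_pos": TCP position; "eef_rot": TCP orientation; "contact_force": force on the tool from outside, world axes, zero at the start; "torque": the same for the moment, N m; "grip_width": finger opening in m.
Only numpy, scipy, OpenCV 4.12 (cv2) and the standard library are available. Lean on these libraries where they do the work, as an engineer would, in place of code of your own. Each camera call takes 0.05 s, during which the arm holds its last target. There are 200 camera calls.

## Working session

There is one attempt and no reset: what is moved stays moved. The work goes in short steps, each a Python script; the robot and the scene stay as the last script left them, time stands still between calls to the robot, and variables do not carry over. Pictures are saved under pics/ and viewed, about 8 in all and at most 12, crops included, and the job is handed in when it is done.

```bash
mkdir -p pics; python3 - <<'E'
from workcell import r, optics
import cv2, numpy as np
for n in("scene","top"):
    p,d=optics.get_image(n); cv2.imwrite(f"pics/{n}0.png",p[:,:,::-1]); np.savez(f"{n}0.npz",p=p,d=d,**optics.camera_model(n))
    m=optics.camera_model(n); print(n,m["K"].round(1).tolist(),(-m["R"].T@m["t"]).round(3),m["R"].round(3).tolist())
print(r.read_state(), r.tip_extent)
E
```

```text
scene [[433.9, 0.0, 308.3], [0.0, 433.9, 201.1], [0.0, 0.0, 1.0]] [-0.319  0.468  0.804] [[-0.511, -0.86, 0.016], [-0.539, 0.305, -0.785], [0.67, -0.409, -0.619]]
top [[422.8, 0.0, 319.4], [0.0, 422.8, 203.7], [0.0, 0.0, 1.0]] [ 0.37  -0.061  0.968] [[-0.0, -1.0, -0.005], [-0.983, 0.001, -0.184], [0.184, 0.005, -0.983]]
{'time_s': 0.1, 'joint_positions': array([-1.27400336e+00,  3.42659385e-01,  1.52492121e+00,  2.20151492e-05,
        1.27540422e+00, -1.45995738e-01]), 'dq': array([ 1.04830953e-03, -1.33380740e-03,  2.07948373e-04, -5.72475248e-04,
        3.03769509e-05, -4.20425063e-04]), 'tau': array([ 2.22875504e-03, -4.34447694e+01, -2.46492523e+01, -1.12430769e-04,
        4.61826538e-03, -8.71556097e-06]), 'eef_pos': array([ 0.22487417, -0.47404384,  0.25569224]), 'eef_rot': array([ 9.75592681e-01,  2.19586969e-01, -4.19350874e-05, -6.94895470e-04]), 'contact_force': array([-0.06763792,  0.33683541, -0.67322144]), 'torque': array([-0.02111664, -0.04036246,  0.06530104]), 'grip_width': 0.08536753680303981} 0.025
```

View pics/scene0.png

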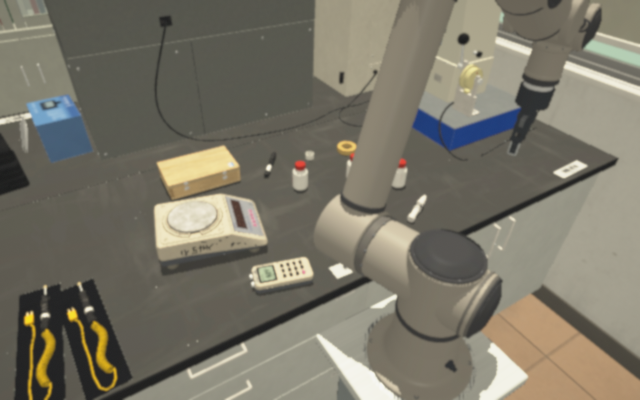

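View pics/top0.png

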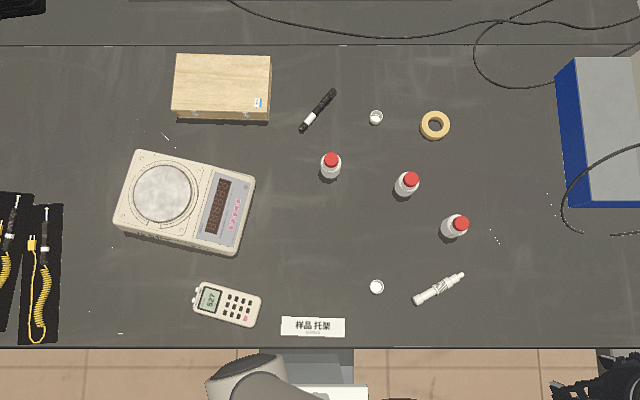

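The top view shows three red caps at about (331,160), (411,179) and (461,222). The pan is at about (162,194), with the display end towards the right. Next I'll measure them.

```bash
cat > h.py <<'E'
import numpy as np, cv2
def ray(m,uv,z):
    C=-m["R"].T@m["t"]; d=m["R"].T@np.linalg.solve(m["K"],[uv[0],uv[1],1]); return C+d*(z-C[2])/d[2]
def cloud(m,d):
    v,u=np.indices(d.shape); P=np.stack([(u-m["K"][0,2])/m["K"][0,0]*d,(v-m["K"][1,2])/m["K"][1,1]*d,d],-1)
    return (P-m["t"])@m["R"]
def red(p):
    h=cv2.cvtColor(p,cv2.COLOR_RGB2HSV); return (((h[...,0]<8)|(h[...,0]>172))&(h[...,1]>150)&(h[...,2]>90)).astype(np.uint8)
def caps(m,p,d,amin=60):
    X=cloud(m,d); n,l,s,c=cv2.connectedComponentsWithStats(red(p)); out=[]
    for i in range(1,n):
        if s[i,4]<amin: continue
        q=X[(l==i)&(d>0)]; z=np.median(q[:,2]); t=q[q[:,2]>np.percentile(q[:,2],90)-.004]
        out.append((c[i],s[i,4],z,np.percentile(q[:,2],95),t[:,:2].mean(0),(t[:,:2].min(0)+t[:,:2].max(0))/2))
    return out
E
python3 - <<'E'
from h import *
for n in("scene","top"):
    m=np.load(n+"0.npz"); 
    for c in caps(m,m["p"],m["d"],30): print(n,*[np.round(x,3) for x in c], "ray",ray(m,c[0],.08).round(3))
m=np.load("top0.npz"); X=cloud(m,m["d"]); p=m["p"]
box=np.zeros(m["d"].shape,bool); box[140:260,105:260]=1
for lo,hi in((.084,.095),(.03,.084)):
    k=(box&(X[...,2]>lo)&(X[...,2]<hi)).astype(np.uint8)
    cs,_=cv2.findContours(k,0,2); c=max(cs,key=cv2.contourArea)
    w=np.array([X[v,u,:2] for u,v in c[:,0]],np.float32)
    print(lo,"rect",cv2.minAreaRect(w),"circ",cv2.minEnclosingCircle(w),"ell",cv2.fitEllipse(w), "z",np.median(X[...,2][k>0]))
# other heights: wood box and surface
print("box z",np.median(X[70:100,190:250,2]),"table",np.median(X[300:310,500:540,2]))
q=X[(X[...,2]>.09)&(X[...,2]<.4)&(np.abs(X[...,1])<.6)]; print("tall bbox",q.min(0),q.max(0))
g=cv2.HoughCircles(cv2.cvtColor(p,cv2.COLOR_RGB2GRAY)[140:260,105:260].copy(),cv2.HOUGH_GRADIENT,1,30,param1=100,param2=20,minRadius=24,maxRadius=38)
print(g)
for a in (g[0][:2] if g is not None else []): print(ray(m,(a[0]+105,a[1]+140),.089).round(4), a[2]*.88/422.8)
E
```

```text
scene [402.175 162.55 ] 40 0.082 0.084 [ 0.476 -0.347] [ 0.333 -0.196] ray [ 0.487 -0.357  0.08 ]
scene [299.606 164.53 ] 66 0.081 0.084 [ 0.631 -0.079] [ 0.632 -0.079] ray [ 0.631 -0.078  0.08 ]
top [330.694 159.512] 160 0.084 0.086 [ 0.634 -0.081] [ 0.635 -0.08 ] ray [ 0.634 -0.081  0.08 ]
top [410.568 178.977] 176 0.084 0.086 [ 0.59  -0.253] [ 0.59  -0.253] ray [ 0.59  -0.253  0.08 ]
top [460.687 223.14 ] 179 0.084 0.087 [ 0.494 -0.355] [ 0.494 -0.355] ray [ 0.494 -0.355  0.08 ]
0.084 rect ((0.561957597732544, 0.2804681956768036), (0.13191606104373932, 0.12868304550647736), 68.05440521240234) circ ((0.5547260642051697, 0.2833092212677002), 0.07227481156587601) ell ((0.5579877495765686, 0.28112363815307617), (0.12403128296136856, 0.1314721703529358), 131.03793334960938) z 0.08792466528232132
0.03 rect ((0.5489129424095154, 0.24198269844055176), (0.26975083351135254, 0.1887054443359375), 76.7428970336914) circ ((0.5455452799797058, 0.2406197041273117), 0.15607072412967682) ell ((0.5468860864639282, 0.24129866063594818), (0.21351855993270874, 0.30310893058776855), 167.2261505126953) z 0.07419819822239053
box z 0.05205589911332199 table -0.00010024105554808367
tall bbox [ 0.18741677 -0.59995659  0.09000425] [0.61664621 0.33481806 0.39999165]
[[[ 57.5  55.5  35.2]
  [113.5  71.5  33. ]]]
[0.552  0.2776 0.089 ] 0.07326396
[0.5174 0.1568 0.089 ] 0.06868496
```

The pan fit (0.558, 0.281) agrees with the footprint rectangle plus the 39 mm offset (0.558, 0.280). Cap tops read about 0.085 m high and the table reads 0, so I can start lifting, beginning with the nearest bottle.

```bash
cat >> h.py <<'E'
Q=[2**-.5,2**-.5,0,0]   # tool down, jaws along x
B={1:(.633,-.080),2:(.590,-.253),3:(.494,-.355)}
ZG,ZH=.046,.150
def fz(r):
    v=[]
    for _ in range(5): r.hold(.05); v.append(r.read_state()["contact_force"][2])
    return np.mean(v)
def grab(r,grip,i,dz=.035):
    x,y=B[i]; r.reach([x,y,ZH],Q); r.move_straight([x,y,ZG],max_force=8); f0=fz(r); z0=r.read_state()["eef_pos"][2]
    grip(.03,40); w=r.read_state()["grip_width"]
    r.move_straight([x,y,ZG+dz],speed=.1); f1=fz(r)
    print(f"bottle {i}: z {z0:.4f} width {w:.4f}->{r.read_state()['grip_width']:.4f} dF {f1-f0:.2f} t {r.read_state()['time_s']:.1f}")
    return f1-f0
def putback(r,grip,i):
    x,y=B[i]; r.move_straight([x,y,ZG+.004],speed=.1); s=r.move_straight([x,y,ZG-.001],speed=.02,max_force=4)
    z=r.read_state()["eef_pos"][2]; grip(.085); r.move_straight([x,y,ZH]); print("down",s,z.round(4),"t",r.read_state()["time_s"])
E
python3 - <<'E'
from h import *
from workcell import r, command_gripper as g, optics
grab(r,g,3); putback(r,g,3)
p,d=optics.get_image("top"); m=optics.camera_model("top"); 
for c in caps(m,p,d,30): print(c[0].round(1),c[1],ray(m,c[0],.08).round(3))
E
```

```text
bottle 3: z 0.0469 width 0.0453->0.0455 dF -5.13 t 3.6
down True 0.0464 t 5.6667
[330.6 159.5] 155 [ 0.634 -0.081  0.08 ]
[410.5 179. ] 168 [ 0.59  -0.253  0.08 ]
[456.4 220.5] 33 [ 0.499 -0.346  0.08 ]
```

Bottle 3 changed the wrist force by about 5.1 N, which suggests the heavy one. I'll lift the other two to confirm.

```bash
python3 - <<'E'
from h import *
from workcell import r, command_gripper as g, optics
for i in(2,1): grab(r,g,i); putback(r,g,i)
x,y=B[1]; r.reach([.45,.05,.25],Q)
p,d=optics.get_image("top"); m=optics.camera_model("top"); cv2.imwrite("pics/top1.png",p[:,:,::-1])
for c in caps(m,p,d,30): print(c[0].round(1),c[1],np.round(c[3],3),ray(m,c[0],.08).round(3))
E
```

```text
bottle 2: z 0.0470 width 0.0453->0.0456 dF -0.97 t 8.6
down True 0.0464 t 10.7
bottle 1: z 0.0470 width 0.0455->0.0457 dF -0.46 t 13.7
down True 0.0464 t 15.8083
[330.7 159.9] 144 0.086 [ 0.633 -0.081  0.08 ]
[410.8 179. ] 148 0.086 [ 0.59  -0.253  0.08 ]
[460.6 223.1] 155 0.087 [ 0.494 -0.355  0.08 ]
```

View pics/top1.png

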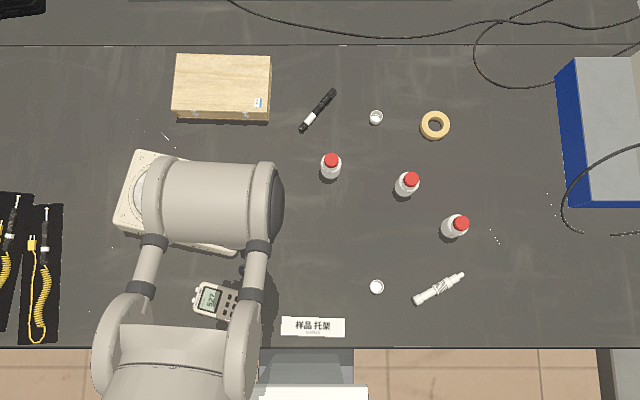

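All three bottles stand at their original spots: caps at (331,160), (411,179) and (461,223). The force changes are −5.1, −1.0 and −0.5 N, so bottle 3 is the heavy one. Now I'll place it on the pan.

```bash
python3 - <<'E'
from h import *
from workcell import r, command_gripper as g, optics
px,py=.558,.2805
grab(r,g,3,dz=.18)
r.reach([px,py,.23],Q); r.move_straight([px,py,.147],speed=.1)
f0=fz(r); s=r.move_straight([px,py,.132],speed=.015,max_force=3); print("contact",s,r.read_state()["eef_pos"].round(4),"f",f0,fz(r),r.read_state()["grip_width"])
g(.085); r.move_straight([px,py,.26],speed=.1)
r.reach([.35,-.25,.30],Q); r.hold(.3)
for n in("top","scene"):
    p,d=optics.get_image(n); m=optics.camera_model(n); cv2.imwrite(f"pics/{n}2.png",p[:,:,::-1])
    for c in caps(m,p,d,25): print(n,c[0].round(1),c[1],"ztop",np.round(c[3],3),"tbl",ray(m,c[0],.08).round(3),"pan",ray(m,c[0],.169).round(3))
print(r.read_state()["time_s"])
E
```

```text
bottle 3: z 0.0469 width 0.0452->0.0454 dF -4.72 t 22.1
contact True [0.5579 0.2805 0.1352] f -5.152424879648131 6.328566646035165 0.04550565050764372
top [330.8 159.9] 166 ztop 0.087 tbl [ 0.633 -0.081  0.08 ] pan [ 0.606 -0.079  0.169]
top [410.7 179. ] 168 ztop 0.086 tbl [ 0.59  -0.253  0.08 ] pan [ 0.568 -0.234  0.169]
top [146.2 184. ] 90 ztop 0.174 tbl [0.579 0.318 0.08 ] pan [0.558 0.28  0.169]
scene [299.9 164.7] 69 ztop 0.084 tbl [ 0.63  -0.079  0.08 ] pan [ 0.513 -0.012  0.169]
scene [187.5 189.9] 111 ztop 0.172 tbl [0.673 0.255 0.08 ] pan [0.551 0.281 0.169]
30.9667
```

View pics/top2.png

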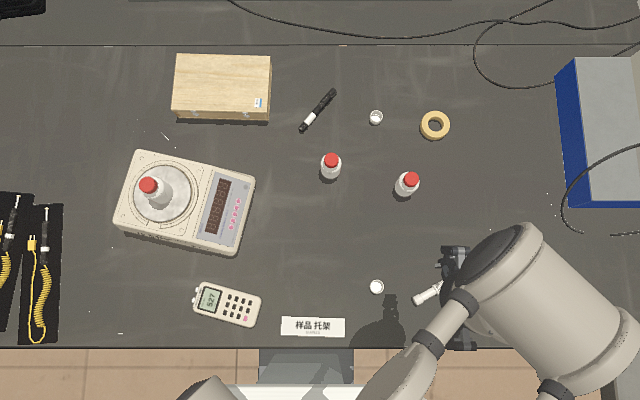

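View pics/scene2.png

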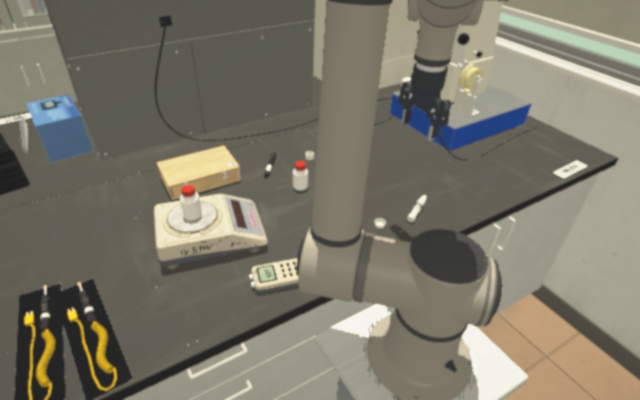

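The top view shows the bottle upright in the middle of the pan, with its cap at (149,184). Its base is seen near the pan centre at (162,194). The empties are unmoved at (331,160) and (411,179), and the scene view agrees. The arm is clear, so I'm handing in.

```bash
python3 -c "
from workcell import r
r.hold(.3); print(r.finish_job())"
```

```text
the job is handed in; nothing more can be done
None
```

I lifted all three bottles, found that bottle 3 was the heavy one, and set it upright on the middle of the balance's pan. The job was handed in at about 31 s of the 64 s allowed.

- **Weights felt:** the wrist force changed by about −5.1 N for bottle 3 (−4.7 N when lifted again), −1.0 N for bottle 2 and −0.5 N for bottle 1. Bottle 2's reading is a little above the 0.54–0.74 N an empty bottle should give. That is within the sensor's few tenths of a newton of noise and far below the filled bottle.
- **Placing:** contact came at the expected height (TCP 0.135 m). The net force on the tool after stopping was about +6 N, so the bottle was pressed on the pan with roughly 11 N before release.
- **Final position:** the top view puts the cap at (0.558, 0.280), against a measured pan centre of (0.558, 0.2805), with its top about 0.173 m high, so it is upright. The scene camera gives x = 0.551, 7 mm off. It sees the cap from the side, so I trusted the top view.
- **Empty bottles:** both stand where they were, within about 1 mm, and the arm was clear of everything.

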